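# Square a well plate in the corner jig and hold the cam clamp at full lift

## Robot

A 6-joint arm with a two-finger parallel gripper is mounted at the origin on a cart in front of the work surface, level with it; the furniture and walls round the work are solid. World frame = base frame: x ahead of the robot, y to its left, z up, the work surface at z = 0. Lengths are in m, angles in rad, forces in N, time in s.
With the tool pointing down it reaches from about 0.35 to 0.975 m from the base axis. Payload 4.9 kg.
Tool frame: the origin (TCP) lies between the finger pads; the fingertips stand 25 mm ahead of it and the grasp point (between the pads) lies 6 mm ahead of it (manip.tcp_to_tips is the z of the fingertips in the tool frame, in m); z points along the fingers, y is the line along which they close (so a half turn about z gives the same grasp; the last joint's range is limited). The gripper opens to 85 mm and grips with 20 to 120 N. Pads are 22 mm wide; open, the fingers measure 114 mm over their backs; the gripper's body (76 mm by 85 mm) begins 54 mm behind the grasp point. The pads swing forward as they close: fully open they stand 13 mm farther back than shut.
Start: joints at [0.994, 0.053, 1.613, -0, 1.476, -0.119], TCP at [0.276, 0.561, 0.234] pointing down, gripper open.
Joint ranges: [-3.01, 3.01], [-1.01, 2.22], [0.06, 2.58], [-1.02, 4.17], [0.09, 2.62], [-3.14, 3.14]. Speed limits (rad/s): [2.57, 2.57, 3.14, 3.14, 3.14, 3.14].

## Interface

Orientations are given as a unit quaternion [w, x, y, z].
In Python, from plant import manip gives the robot as it stands. The module is installed in compiled form; this text tells all that it offers.
- The arm moves only by the tool arm_command, never from a script. Its argument "moves" is a list of rows, each a list of 3 entries, a list of its own where there are three numbers: the opening, from -1 (shut) to 1 (fully open), then the shift along the tool's x, y, z in units of 0.15 m (1.0 is 0.15 m), then the turn about the tool's z in units of 2 pi rad (1.0 is 2 pi rad). A call has 1 to 20 rows; each row is the pose to reach, as a shift and turn from the pose commanded when the call began, along the tool's axes at that moment, turning the shorter way round; what a row does not reach only later rows make up. A row lasts 1/12 s, in which the tool goes at most 41.7 mm and 7.16 degrees, less where a joint would pass 70% of its speed; a pose out of reach is approached as far as the arm can. A call with a number of a shift or a turn outside -1 to 1 is refused whole. A call with a gripper value outside its range is refused whole. The fingers move at their own pace and stop on an object; the grip force is fixed at half the most. Time passes only in rows, so rows that repeat a pose let the fingers close. It gives the time, the measured TCP pose, the force, the opening and the grip force at its end, in the units of the state.
- manip.state(): the state, without advancing time (a new reading comes with each control period).
- manip.grab_frame(name): name is "scene" or "top" or "wrist"; returns a dict with "frame" (400x640x3 uint8, red, green, blue), "fx", "fy", "cx", "cy" (pixels), "R" (3x3) and "t" (3): a world point X has camera coordinates R X + t. Camera axes: x right, y down, z forward; pixel columns grow to the right and rows downward; lengths in m; the calibration is good to about 2 mm. A picture is of the moment at which its call begins. There is no depth.
- manip.job_done(): hands the job in; it is judged then, once.
Trained networks look in a picture, given as the dict that the camera call returned (one of the last four; its "shot" number tells which), for a name from the list of things; names that differ only in an ending like _2 or _b are one class to them, and where a whole thing is asked for, a point or a joint stands for the part that bears it (a point fixed in the world has none). Each returns a list of dicts, best first, with "confidence" (0 to 1); they miss things now and then, are a little off and sometimes report something else, mostly with a low value. They report only what shows in the picture. A call takes as long as a camera call. They do not tell look-alikes from the thing itself.
- manip.search_frame(picture, target): "extent" ([left, top, right, bottom] in pixels, round what is visible of it).
The state is a dict: "time": time; "joint_pos": joint angles; "joint_vel": joint speeds; "joint_efforts": joint torques, N m; "tool_pos": TCP position; "tool_rot": TCP orientation; "contact_force": force on the tool from outside, world axes, zero at the start; "ft_torque": the same for the moment, N m; "gripper_width": opening from 0.0 (shut) to 1.0 (fully open); "grasp_force": force on a finger pad.
Only numpy, scipy, OpenCV 4.12 (cv2) and the standard library are available. Lean on these libraries where they do the work, as an engineer would, in place of code of your own. Each camera call takes 0.05 s, during which the arm holds its last target. There are 200 camera calls.

## Task

Slide the white well plate square and flush into the corner of the grey jig, against both the long near fence and the short left-hand fence, while the cam lever is still in its rest position. Then swing the sprung cam lever by its black knob to the cam's highest lift, where the lever points straight away from the plate and the rubber-faced foot presses the plate's end, no less and not over the top, and hold it there: the program finishes with the gripper still holding the lever, because it springs back when let go. Leave the other things on the bench where they stand.

Things in the scene. Friction and masses are not known exactly. Their poses are not given: they have to be found in the camera images.
- jig: Fixed grey metal deck, 8 mm thick. Origin on the worktop (z = 0), below where the CENTRE of the seated plate belongs; +x away from the robot, +y left (yaw within 0.2 rad of the world's). Deck spans x -78 to 85, y -212 to 88 mm in this frame. Fences at the near and left sides, cam clamp at the right. Right of the seat the deck is clear for x over 0 and y over -105 mm.
- near_fence (a point): Middle of the long steel fence's face, at the deck's top (jig x = -43, y = 6, z = 8 mm). The face is 110 mm long, along the jig's y, looks to jig +x and stands 12 mm above the deck. Axes as the jig's.
- left_fence (a point): Middle of the short end fence's face, at the deck's top (jig x = 4, y = 64, z = 8 mm). The face is 70 mm long, along the jig's x, looks to jig -y and stands 12 mm above the deck. Axes as the jig's.
- plate: Loose white well plate, 4 x 6 wells, solid to the touch, 86 (its x) x 128 (its y) x 14 mm, about 0.15 kg. Origin at the centre of its underside. Starts flat on the deck, 10 to 24 mm off the near fence, 6 to 12 mm off the left one, turned up to 0.1 rad. Seated: origin at jig x = 0, y = 0, z = 8 mm, axes parallel. Too wide to grasp; slides under about 1 N.
- cam (a joint): Angle of cam and lever, rad, clockwise from above. 0 = rest (lever about along jig +x); 1.90 = highest lift (disc bulges along jig +y at the plate, lever along jig -y); past it the lift falls; stop at 2.4. A spring pulls it back to 0 from anywhere, about 4 N at the knob at the top, up to 6 N just before. The foot moves 22 mm, meets the seated plate 3 mm before the top, presses about 10 N.
- pivot (a point): A point on the cam's upright pivot axis, 33 mm above the worktop.
- knob_grip (a point): Point on the axis of the lever's knob where to grip it, 58 mm above the worktop, 75 mm from the pivot axis; moves with the lever. The knob is an upright black cylinder 20 mm in diameter, from 34 to 72 mm above the worktop, and revolves freely on its pin, so a grip need not turn with the lever. Free on all sides by 30 mm and above.
- lever: The steel eccentric cam disc (44 mm across) with its flat lever and the knob on its end; lever 14 mm wide, its bar from 26 to 33 mm above the worktop. Origin on the pivot axis, 8 mm above the worktop; +x points along the lever to the knob.
- foot: Sprung steel clamp foot, rubber face, 30 mm wide (jig x -42 to -12), 11 mm high, just above the deck; origin on the deck; face 5.5 mm ahead of the origin along jig +y, at jig y = -83 mm at rest. Behind it stand two guide bars, 12 mm above the deck, at jig x -51 to -3, y -135 to -89 mm.
- petri: Bystander: petri dish, 60 mm across, 15 mm high, behind the jig. Origin at the centre of its underside.
- snap_pack: Bystander: cream reagent pack, 22 x 62 x 14 mm, left of the jig. Origin at the centre of its underside.
- jar: Bystander: clear jar with white lid, 63 mm across, 98 mm high, to the right. Origin at the centre of its underside.
- marker: Bystander: marker pen, 13 x 125 x 14 mm, lying to the right. Origin at the centre of its underside.
- timer: Bystander: white timer, 22 x 62 x 68 mm, standing to the left. Origin at the centre of its underside.
There are look-alikes about, which are no part of the job. There is more than one size of the plate; the one meant has the size given above.

How it is judged:
On the way:
1. the plate lies flat, square and flush in the fence corner (within 2.5 mm of both fences, 0.03 rad) with the cam lever still at rest (under 0.25 rad) (x of plate in the frame of jig between -0.0025 and 0.0025 m and y of plate in the frame of jig between -0.0025 and 0.0025 m and angle between the x axis of plate and the x axis of jig, either way round below 0.03 rad and z of plate in the frame of jig between 0.006 and 0.0105 m and value of joint cam below 0.25 rad), for 0.2 s.
At the end, for the whole second after the job is handed in: The plate is flat in the corner, within 2.5 mm of its seat against both fences and square within 0.03 rad; the cam stands still within 0.15 rad of its highest lift (1.90 rad); the foot presses the plate with more than 4 N; the fingers are holding the lever or its knob (more than 0.5 N) (x of plate in the frame of jig between -0.0025 and 0.0025 m and y of plate in the frame of jig between -0.0025 and 0.0025 m and angle between the x axis of plate and the x axis of jig, either way round below 0.03 rad and z of plate in the frame of jig between 0.006 and 0.0105 m and value of joint cam between 1.75 and 2.05 rad and velocity of joint cam between -0.1 and 0.1 rad/s and contact force between foot and plate above 4 N and contact force between the fingers and lever above 0.5 N); the arm keeps its last pose, push and grip.
It fails at once if a bystander is displaced by more than 30 mm (distance of any of petri, snap_pack, jar, marker, timer from where it was at the start of the episode above 0.03 m).
It also fails if it takes over 72 s, if anything falls off the work surface, if the arm or the gripper's body presses on something with over 40 N, if the wrist force passes 120 N, or if a joint passes its speed limit or range.

## Working session

There is one attempt and no reset: what is moved stays moved. The work goes in short steps, Python scripts to look and compute and a tool call to move; the robot and the scene stay as the last step left them, time stands still between calls to the robot, and variables do not carry over. Pictures are saved under pics/ and viewed, at most 10 in all, crops included, and the job is handed in when it is done.

Besides the shell and the picture viewer there is one more tool, called after "Request:" as a command line: name --argument value ..., lists and objects as JSON in quotes. arm_command: Moves the arm, as the interface text tells. Shifts and turns lie within -1 to 1; 1 stands for 0.15 m of shift or 2 pi rad of turn. Its arguments: {"type":"object","properties":{"moves":{"type":"array"}},"required":["moves"]}

```bash
mkdir -p pics
cat > h.py <<'E'
import numpy as np, cv2
from plant import manip
def grab(n,f=None):
    p=manip.grab_frame(n)
    if f: cv2.imwrite('pics/'+f,cv2.cvtColor(p['frame'],cv2.COLOR_RGB2BGR))
    return p
def w(p,u,v,z):
    R=np.array(p['R']);t=np.array(p['t'])
    d=R.T@np.array([(u-p['cx'])/p['fx'],(v-p['cy'])/p['fy'],1]);c=-R.T@t
    return c+d*(z-c[2])/d[2]
def px(p,X):
    c=np.array(p['R'])@np.array(X)+np.array(p['t'])
    return p['fx']*c[0]/c[2]+p['cx'],p['fy']*c[1]/c[2]+p['cy']
E
python3 - <<'E'
from h import *
s=manip.state();print(s)
for n in ['top','scene']:
    p=grab(n,n+'0.png')
    for t in ['plate','knob_grip','lever','foot','jig','petri','jar','marker','timer','snap_pack']:
        print(n,t,[(np.round(d['extent']).tolist(),round(d['confidence'],2)) for d in manip.search_frame(p,t)][:3])
    print(-np.array(p['R']).T@np.array(p['t']),p['fx'])
E
```

```text
{'time': 0.0, 'joint_pos': array([ 9.93991450e-01,  5.33651069e-02,  1.61431482e+00, -2.52501220e-05,
        1.47599352e+00, -1.18988251e-01]), 'joint_vel': array([ 1.09199664e-03, -6.66798348e-05, -1.18208159e-03,  1.38179546e-03,
       -1.93403034e-03,  3.13747407e-06]), 'joint_efforts': array([ 1.58744613e-03, -3.93675399e+01, -3.70179427e+01,  3.54300056e-06,
        6.82583079e-03,  7.29922277e-06]), 'tool_pos': array([0.27590002, 0.56010974, 0.23284546]), 'tool_rot': array([-3.42879245e-04,  2.26913149e-01,  9.73914442e-01, -9.82353629e-04]), 'contact_force': array([ 0.99212095, -0.38303468,  0.55946793]), 'ft_torque': array([ 0.01885995, -0.01447451,  0.01718847]), 'grasp_force': 0.0, 'gripper_width': 0.9959027308486263}
top plate [([370.0, 216.0, 390.0, 242.0], 0.98), ([266.0, 191.0, 306.0, 218.0], 0.78), ([316.0, 193.0, 331.0, 231.0], 0.37)]
top knob_grip [([314.0, 194.0, 329.0, 232.0], 0.68)]
top lever [([322.0, 198.0, 334.0, 232.0], 0.53), ([270.0, 190.0, 305.0, 218.0], 0.17)]
top foot [([259.0, 186.0, 345.0, 238.0], 0.3)]
top jig [([254.0, 184.0, 348.0, 238.0], 0.87)]
t
[... 439 characters left out ...]
86.0, 310.0, 211.0], 0.63)]
scene knob_grip [([304.0, 184.0, 325.0, 221.0], 0.51)]
scene lever [([304.0, 187.0, 324.0, 228.0], 0.67), ([237.0, 196.0, 252.0, 201.0], 0.28)]
scene foot []
scene jig [([245.0, 188.0, 351.0, 234.0], 0.79), ([306.0, 184.0, 324.0, 226.0], 0.34)]
scene petri [([294.0, 180.0, 311.0, 192.0], 0.45), ([243.0, 188.0, 352.0, 235.0], 0.21)]
scene jar [([436.0, 211.0, 465.0, 254.0], 0.92), ([302.0, 186.0, 326.0, 225.0], 0.21)]
scene marker [([411.0, 258.0, 462.0, 277.0], 0.67)]
scene timer [([215.0, 161.0, 230.0, 178.0], 0.54)]
scene snap_pack [([238.0, 189.0, 350.0, 233.0], 0.61), ([292.0, 180.0, 309.0, 189.0], 0.58)]
[-0.37037549 -0.58515203  0.55180714] 388.4880882145988
```

Run:
```python
import cv2
i=cv2.imread('pics/top0.png');cv2.imwrite('pics/topc.png',cv2.resize(i[150:290,160:470],None,fx=2.58,fy=2.58,interpolation=cv2.INTER_CUBIC)[:600,:800])
from h import *
p=grab('top')
for n,u,v in [('jigUL',254,184),('jigLR',348,238),('pl',286,204),('pl2',380,229),('knob',322,198),('jar',437,208)]: print(n,w(p,u,v,.01))
```

```text
jigUL [0.57596609 0.23450064 0.01      ]
jigLR [ 0.39470574 -0.09818487  0.01      ]
pl [0.50813246 0.12024562 0.01      ]
pl2 [ 0.42843341 -0.20918927  0.01      ]
knob [ 0.53222316 -0.00503785  0.01      ]
jar [ 0.50654454 -0.40889808  0.01      ]
```

View pics/topc.png

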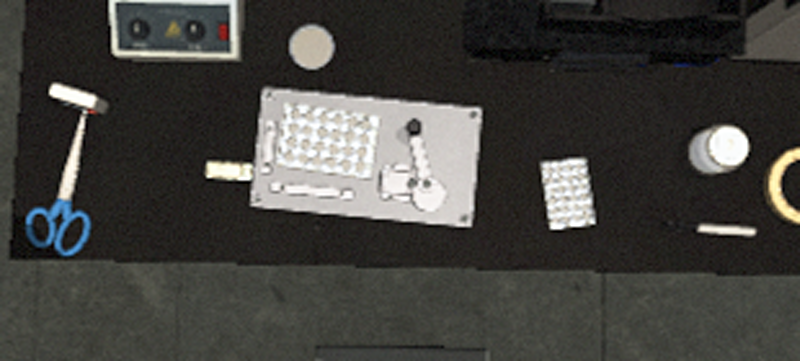

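The crop shows the jig, with its plate at crop (280–378, 103–178). A smaller look-alike plate lies off the jig at (568,194). The knob is at (414,127) and the pivot is near (428,192). The 128x86 plate on the deck is the target. Next I'll move over it for a close look.

Request:
arm_command --moves '[[1,[-0.78,-0.83,-0.22],0],[1,[-0.78,-0.83,-0.22],0],[1,[-0.78,-0.83,-0.22],0],[1,[-0.78,-0.83,-0.22],0],[1,[-0.78,-0.83,-0.22],0],[1,[-0.78,-0.83,-0.22],0]]'

```text
time: 1.65
tool_pos: [0.3272, 0.3958, 0.2684]
tool_rot: [0.001, 0.229, 0.974, 0.001]
contact_force: [-0.1, 0.2, -0.5]
gripper_width: 1.002
grasp_force: 0.0
```

Request:
arm_command --moves '[[1,[-0.78,-0.83,-0.22],0],[1,[-0.78,-0.83,-0.22],0],[1,[-0.78,-0.83,-0.22],0],[1,[-0.78,-0.83,-0.22],0],[1,[-0.78,-0.83,-0.22],0],[1,[-0.78,-0.83,-0.22],0]]'

```text
time: 2.15
tool_pos: [0.377, 0.2331, 0.3008]
tool_rot: [0.001, 0.228, 0.974, 0.001]
contact_force: [0.2, 0.8, -0.5]
gripper_width: 0.998
grasp_force: 0.0
```

Request:
arm_command --moves '[[1,[-0.78,-0.83,-0.22],-0.058],[1,[-0.78,-0.83,-0.22],-0.058],[1,[-0.78,-0.83,-0.22],-0.058],[1,[-0.78,-0.83,-0.22],-0.058],[1,[-0.78,-0.83,-0.22],-0.058],[1,[-0.78,-0.83,-0.22],-0.058],[1,[-0.78,-0.83,-0.22],-0.058]]'

```text
time: 2.73
tool_pos: [0.4265, 0.0712, 0.3327]
tool_rot: [-0.001, 0.047, 0.999, 0.001]
contact_force: [-0.2, 0.5, -0.2]
gripper_width: 1.002
grasp_force: 0.0
```

Run:
```python
from h import *
s=manip.state();print(s['time'],s['tool_pos'],s['tool_rot'],s['joint_pos'],manip.tcp_to_tips)
p=grab('wrist','w1.png');print(p['R'],p['t'],p['fx'],p['cx'],p['cy'])
for t in ['plate','knob_grip','lever','foot','jig']:
    print(t,[(np.round(d['extent']).tolist(),round(d['confidence'],2)) for d in manip.search_frame(p,t)][:3])
```

```text
2.7333 [0.4265174  0.07116099 0.33266278] [-5.65723996e-04  4.69209392e-02  9.98898280e-01  5.75924576e-04] [-7.90579166e-03 -4.64566197e-01  1.89566980e+00  1.20706502e-03
  1.71157459e+00 -1.48465702e+00] 0.025
[[ 0.09438971  0.99553474  0.00107423]
 [ 0.947147   -0.09013413  0.30787725]
 [ 0.30659933 -0.028043   -0.95142548]] [-0.11248461 -0.46856742  0.34498595] 300.10432872365146 314.36313275767986 199.6083620734133
plate [([311.0, 179.0, 388.0, 232.0], 0.79), ([0.0, 163.0, 55.0, 174.0], 0.75), ([111.0, 152.0, 171.0, 213.0], 0.58)]
knob_grip [([241.0, 156.0, 283.0, 240.0], 0.69)]
lever [([216.0, 143.0, 409.0, 241.0], 0.74), ([238.0, 154.0, 281.0, 241.0], 0.69)]
foot [([296.0, 168.0, 298.0, 189.0], 0.6)]
jig [([216.0, 138.0, 408.0, 242.0], 0.91)]
```

View pics/w1.png

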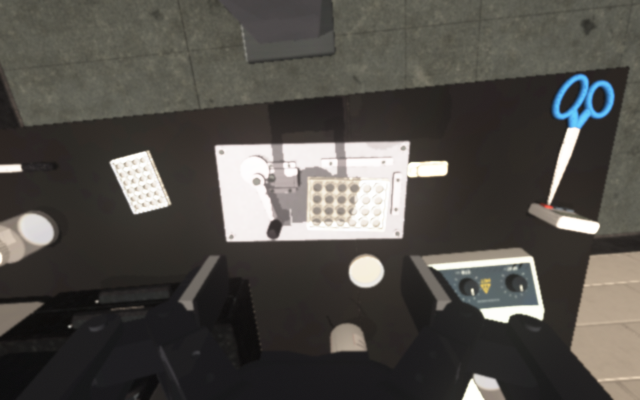

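The wrist view has the jig at (216–408, 140–242). The target plate is at (307–390, 177–232), with its left half white and its right half in shadow. The knob is at (273,229), the pivot at about (255,168), and the look-alike plate at (140,182). I'll go lower to measure accurately.

Request:
arm_command --moves '[[1,[-0.2,0,0.3],0],[1,[-0.2,0,0.6],0],[1,[-0.2,0,0.75],0],[1,[-0.2,0,0.75],0],[1,[-0.2,0,0.75],0],[1,[-0.2,0,0.75],0]]'

```text
time: 3.53
tool_pos: [0.4567, 0.0681, 0.223]
tool_rot: [0.001, 0.046, 0.999, 0.0]
contact_force: [0.7, -0.0, 0.5]
gripper_width: 1.004
grasp_force: 0.0
```

Run:
```python
from h import *
p=grab('wrist','w2.png');np.save('w2.npy',p,allow_pickle=True)
s=manip.state();print(s['tool_pos'],s['tool_rot'],-p['R'].T@p['t'])
for t in ['plate','knob_grip','lever','foot','jig']:
    print(t,[(np.round(d['extent']).tolist(),round(d['confidence'],2)) for d in manip.search_frame(p,t)][:2])
i=cv2.imread('pics/w2.png')[90:290,170:470]
cv2.imwrite('pics/w2c.png',cv2.resize(i,None,fx=2.66,fy=2.66,interpolation=cv2.INTER_CUBIC))
```

```text
[0.45735854 0.06795905 0.2240899 ] [2.59769223e-03 4.63896709e-02 9.98920037e-01 9.91001764e-05] [0.37828485 0.07640433 0.36259227]
plate [([307.0, 172.0, 415.0, 246.0], 0.85), ([46.0, 138.0, 129.0, 218.0], 0.81)]
knob_grip [([216.0, 142.0, 273.0, 256.0], 0.61)]
lever [([216.0, 144.0, 274.0, 256.0], 0.74), ([357.0, 274.0, 404.0, 316.0], 0.46)]
foot [([286.0, 159.0, 295.0, 186.0], 0.76)]
jig [([182.0, 124.0, 440.0, 256.0], 0.73), ([218.0, 144.0, 274.0, 258.0], 0.61)]
```

View pics/w2c.png

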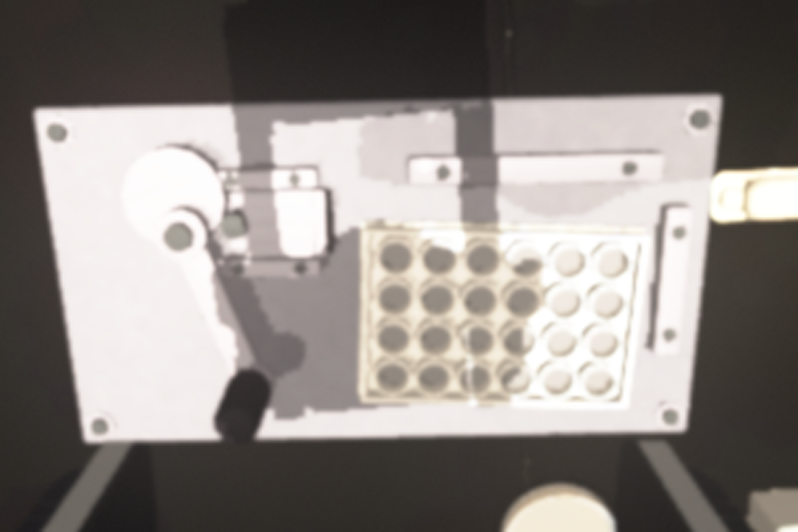

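The close crop confirms the choice. The 4x6 plate on the deck has crop corners (362,224), (645,232), (627,406) and (360,402). Deck corners are (35,109), (721,96), (686,430) and (85,441). The knob top is at about (236,425) and the lever pivot at about (178,236).

```bash
cat >> h.py <<'E'
def fit2d(loc,wd):
    loc=np.array(loc,float);wd=np.array(wd,float)[:,:2]
    a=loc-loc.mean(0);b=wd-wd.mean(0)
    th=np.arctan2((a[:,0]*b[:,1]-a[:,1]*b[:,0]).sum(),(a*b).sum())
    R=np.array([[np.cos(th),-np.sin(th)],[np.sin(th),np.cos(th)]])
    t=wd.mean(0)-R@loc.mean(0)
    return th,R,t,wd-(loc@R.T+t)
E
python3 - <<'E'
from h import *
p=np.load('w2.npy',allow_pickle=True).item()
f=lambda x,y,z:w(p,170+x/2.66,90+y/2.66,z)
J=[(-.078,-.212),(-.078,.088),(.085,.088),(.085,-.212)]
th,R,t,r=fit2d(J,[f(*c,.008) for c in [(35,109),(721,96),(686,430),(85,441)]])
print('jig',th,t,r*1e3)
j=lambda x,y,z:np.round(1e3*R.T@(f(x,y,z)[:2]-t),1)
P=[(-.043,-.064),(-.043,.064),(.043,.064),(.043,-.064)]
pc=[(362,224),(645,232),(627,406),(360,402)]
th2,_,t2,r2=fit2d(P,[f(*c,.022) for c in pc]);print('plate yaw rel',th2-th,R.T@(t2-t)*1e3,r2*1e3)
print('nearfence top edge',j(410,184,.020),j(660,181,.020),'left',j(652,348,.020),j(664,207,.02))
print('pivot',j(178,236,.033),'knobtop',j(236,432,.072),j(245,380,.072),'footface',j(328,190,.019),j(328,258,.019))
E
```

```text
jig -0.07354798874336647 [0.48955953 0.12701124] [[ 0.58805228  1.05323642]
 [ 0.78022862 -1.32727647]
 [-0.82182895 -0.51470235]
 [-0.54645196  0.78874239]]
plate yaw rel -0.03826499125331363 [18.69539023 -9.01562325] [[ 0.0359395   1.57897286]
 [ 0.8867604  -2.47641005]
 [-0.7014703  -0.623554  ]
 [-0.2212296   1.5209912 ]]
nearfence top edge [-43.6 -48.6] [-42.8  59.5] left [35.  62.6] [-31.3  62.2]
pivot [ -25.7 -147.7] knobtop [  46.9 -121.8] [  23.9 -116.4] footface [-41.5 -84.2] [-10.8 -85.5]
```

Cross-checks agree: the fences come out at -43 and 62.4 mm (given -43 and 64), and the knob at rest is where pivot (-26,-147) plus 75 mm at 19° predicts. The plate is at jig (18.7,-9), yaw -0.038. Next I'll work out the first push.

```bash
cat >> h.py <<'E'
JT=np.array([.4896,.1270]);JY=-.0735
JR=np.array([[np.cos(JY),-np.sin(JY)],[np.sin(JY),np.cos(JY)]])
from scipy.spatial.transform import Rotation as Ro
def go(x,y,z,yaw=0.):   # jig mm, yaw of tool y vs jig y
    s=manip.state();T=Ro.from_quat(np.roll(s['tool_rot'],-1)).as_matrix()
    P=np.append(JT+JR@np.array([x,y])/1e3,z/1e3)
    ty=T[:,1];cur=np.arctan2(-ty[0],ty[1]);d=(JY+yaw-cur+np.pi)%(2*np.pi)-np.pi
    print('t',round(s['time'],2),'now jig',np.round(1e3*JR.T@(s['tool_pos'][:2]-JT),1),round(1e3*s['tool_pos'][2],1),'yaw',round(cur-JY,3),
      'shift',np.round(T.T@(P-s['tool_pos'])/.15,3),'turn',round(-d/2/np.pi,4),'F',np.round(s['contact_force'],1))
E
python3 - <<'E'
from h import *
p=np.load('w2.npy',allow_pickle=True).item()
f=lambda x,y,z:w(p,170+x/2.66,90+y/2.66,z)
for c in [(503,520),(613,520),(558,486)]: print(np.round(JR.T@(f(*c,.015)[:2]-JT)*1e3))
go(85,-8,100);go(85,-8,37)
E
```

```text
[129.  -3.]
[131.  53.]
[110.  24.]
t 3.83 now jig [-28.4 -61.6] 222.6 yaw -0.02 shift [-0.746  0.372  0.82 ] turn -0.0031 F [ 0.1 -0.   1.1]
t 3.83 now jig [-28.4 -61.6] 222.6 yaw -0.02 shift [-0.745  0.372  1.24 ] turn -0.0031 F [ 0.1 -0.   1.1]
```

Request:
arm_command --moves '[[0,[-0.25,0.12,0.1],-0.003],[0,[-0.5,0.25,0.2],-0.003],[0,[-0.745,0.372,0.4],-0.003],[0,[-0.745,0.372,0.6],-0.003],[0,[-0.745,0.372,0.82],-0.003],[0,[-0.745,0.372,0.82],-0.003],[0,[-0.745,0.372,0.82],-0.003],[0,[-0.745,0.372,0.82],-0.003]]'

```text
time: 4.5
tool_pos: [0.5734, 0.1127, 0.0999]
tool_rot: [0.001, 0.037, 0.999, 0.0]
contact_force: [0.2, -0.6, 1.2]
gripper_width: 0.5
grasp_force: 0.0
```

Run:
```python
from h import *
p=grab('wrist','w3.png')
go(85,-8,45);print(manip.state()['gripper_width'])
```

```text
t 4.55 now jig [85.3 -8. ] 100.9 yaw -0.001 shift [ 0.004 -0.     0.373] turn -0.0002 F [ 0.7 -0.4  0.5]
0.5037570864659923
```

View pics/w3.png

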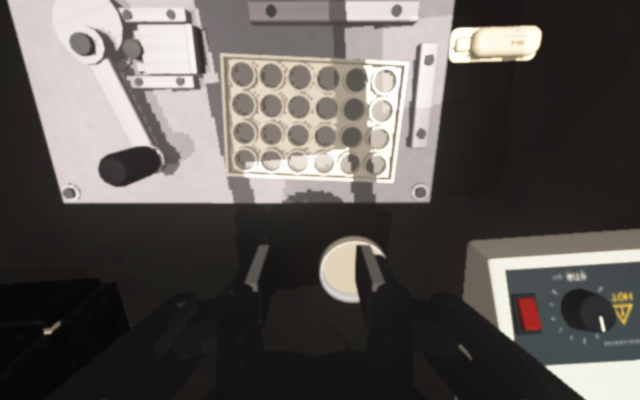

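The view shows the half-open fingers (tips at (260,260) and (365,260)) behind the plate's far edge at row ~178. The petri dish is at (352,270). I'll descend beyond the edge.

Request:
arm_command --moves '[[0,[0,0,0.15],0],[0,[0,0,0.3],0],[0,[0,0,0.38],0],[0,[0,0,0.41],0],[0,[0,0,0.43],0],[0,[0,0,0.43],0],[0,[0,0,0.43],0]]'

```text
time: 5.13
tool_pos: [0.5734, 0.1129, 0.0346]
tool_rot: [0.001, 0.037, 0.999, 0.0]
contact_force: [-0.5, -0.3, 0.0]
gripper_width: 0.498
grasp_force: 0.0
```

Run:
```python
from h import *
go(85,-8,34)
p=grab('wrist');cv2.imwrite('pics/w4.png',cv2.cvtColor(p['frame'],cv2.COLOR_RGB2BGR)[0:330,100:600])
```

```text
t 5.13 now jig [84.6 -7.9] 34.6 yaw -0.001 shift [-0.003 -0.     0.004] turn -0.0002 F [-0.5 -0.3  0. ]
```

View pics/w4.png

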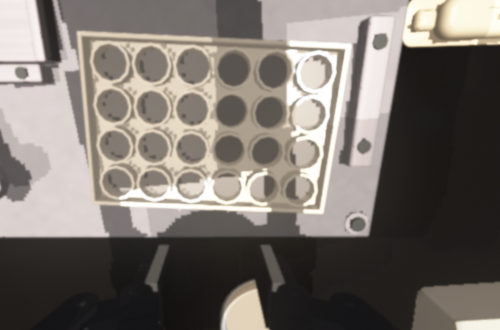

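The fingers straddle nothing, are free of the petri dish, and face the plate's far edge at row ~208. I'll push it toward the near fence slowly.

Request:
arm_command --moves '[[0,[0.03,0,0],0],[0,[0.05,0,0],0],[0,[0.07,0,0],0],[0,[0.09,0,0],0],[0,[0.11,0,0],0],[0,[0.13,0,0],0],[0,[0.15,0,0],0],[0,[0.165,0,0],0],[0,[0.18,0,0],0],[0,[0.18,0,0],0]]'

```text
time: 6.02
tool_pos: [0.5449, 0.1149, 0.033]
tool_rot: [-0.0, 0.037, 0.999, -0.0]
contact_force: [1.1, 0.3, -0.0]
gripper_width: 0.498
grasp_force: 0.0
```

Request:
arm_command --moves '[[0,[0.007,0,0],0],[0,[0.014,0,0],0],[0,[0.014,0,0],0]]'

```text
time: 6.27
tool_pos: [0.5432, 0.115, 0.0331]
tool_rot: [-0.0, 0.037, 0.999, 0.0]
contact_force: [0.2, 0.2, 0.4]
gripper_width: 0.496
grasp_force: 0.0
```

Request:
arm_command --moves '[[0,[0.007,0,0],0],[0,[0.014,0,0],0],[0,[0.014,0,0],0]]'

```text
time: 6.52
tool_pos: [0.5411, 0.1151, 0.0331]
tool_rot: [-0.0, 0.037, 0.999, -0.0]
contact_force: [-0.5, -0.1, -0.6]
gripper_width: 0.504
grasp_force: 0.0
```

Run:
```python
from h import *
go(54,-8,34)
p=grab('wrist','w5.png')
```

```text
t 6.52 now jig [52.2 -8.1] 33.1 yaw -0.001 shift [-0.012  0.    -0.006] turn -0.0002 F [-0.5 -0.1 -0.6]
```

View pics/w5.png

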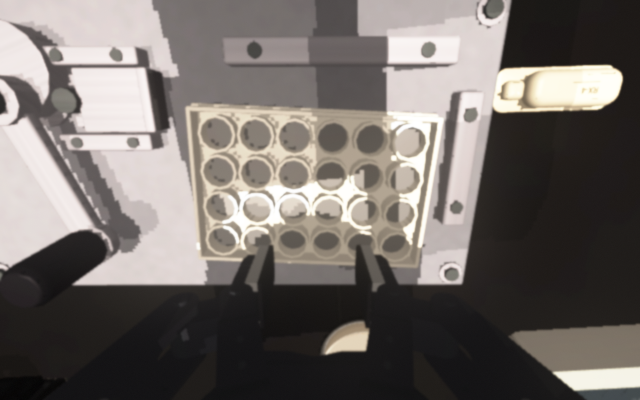

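The plate hasn't moved. Its edge is still at row ~262, with the finger tips at rows ~248, so I need to know whether the tips are above the plate or short of it.

Run:
```python
from h import *
p=grab('wrist');np.save('w5.npy',p,allow_pickle=True)
j=lambda u,v,z:np.round(1e3*JR.T@(w(p,u,v,z)[:2]-JT),1)
for z in (.014,.018,.022,.026,.03): print(z,'tips',j(248,248,z),j(274,245,z),j(356,245,z),'near tip', j(268,245,z))
print('plate',[j(*c,.022) for c in [(187,104),(443,117),(419,267),(202,259)]])
P=[(-.043,-.064),(-.043,.064),(.043,.064),(.043,-.064)]
th,_,t,r=fit2d(P,[np.append(j(*c,.022)/1e3,0) for c in [(187,104),(443,117),(419,267),(202,259)]]);print(th,t*1e3,r*1e3)
```

```text
0.014 tips [ 55.3 -46.1] [ 53.3 -30.7] [53.4 17.3] near tip [ 53.3 -34.2]
0.018 tips [ 53.2 -45.1] [ 51.3 -30.1] [51.4 16.7] near tip [ 51.3 -33.5]
0.022 tips [ 51.2 -44.1] [ 49.3 -29.5] [49.4 16.1] near tip [ 49.3 -32.8]
0.026 tips [ 49.1 -43.1] [ 47.3 -28.9] [47.4 15.5] near tip [ 47.3 -32.1]
0.03 tips [ 47.1 -42.1] [ 45.3 -28.3] [45.4 14.9] near tip [ 45.3 -31.5]
plate [array([-25.4, -68. ]), array([-19.2,  55.5]), array([63.3, 52.6]), array([ 58. , -70.6])]
-0.04240013752836994 [19.175 -7.625] [[ 1.0991495   1.74482025]
 [ 1.8735579  -2.6401396 ]
 [-1.5491495  -1.89482025]
 [-1.4235579   2.7901396 ]]
```

Finger spacing (42.5 mm) and the occlusion both put the half-open tips above the plate top, at z ≈ 26–30 mm. I'll back off and lower until I feel the deck.

Request:
arm_command --moves '[[0,[-0.05,0,-0.02],0],[0,[-0.1,0,-0.02],0],[0,[-0.15,0,-0.02],0],[0,[-0.2,0,-0.02],0],[0,[-0.2,0,0],0],[0,[-0.2,0,0.03],0],[0,[-0.2,0,0.04],0],[0,[-0.2,0,0.04],0]]'

```text
time: 7.28
tool_pos: [0.57, 0.1128, 0.0258]
tool_rot: [-0.001, 0.037, 0.999, -0.0]
contact_force: [-0.3, 0.4, 0.0]
gripper_width: 0.503
grasp_force: 0.0
```

Request:
arm_command --moves '[[0,[0,0,0.014],0],[0,[0,0,0.02],0],[0,[0,0,0.02],0]]'

```text
time: 7.53
tool_pos: [0.5708, 0.1129, 0.0238]
tool_rot: [-0.0, 0.037, 0.999, -0.0]
contact_force: [-1.0, 0.0, 0.0]
gripper_width: 0.496
grasp_force: 0.0
```

Request:
arm_command --moves '[[0,[0,0,0.014],0],[0,[0,0,0.02],0],[0,[0,0,0.02],0]]'

```text
time: 7.78
tool_pos: [0.5709, 0.1129, 0.0209]
tool_rot: [-0.0, 0.037, 0.999, -0.0]
contact_force: [-0.2, -0.7, 0.2]
gripper_width: 0.498
grasp_force: 0.0
```

Request:
arm_command --moves '[[0,[0,0,0.014],0],[0,[0,0,0.02],0],[0,[0,0,0.02],0]]'

```text
time: 8.03
tool_pos: [0.5709, 0.1129, 0.0177]
tool_rot: [-0.0, 0.037, 0.999, -0.0]
contact_force: [-0.5, 0.2, -0.5]
gripper_width: 0.495
grasp_force: 0.0
```

Still no contact at TCP z 17.7 mm, so the tips are now well below the plate top. I'll push again at this height.

Request:
arm_command --moves '[[0,[0.03,0,0],0],[0,[0.05,0,0],0],[0,[0.07,0,0],0],[0,[0.09,0,0],0],[0,[0.1,0,0],0],[0,[0.11,0,0],0],[0,[0.12,0,0],0],[0,[0.13,0,0],0],[0,[0.14,0,0],0],[0,[0.15,0,0],0],[0,[0.15,0,0],0]]'

```text
time: 8.95
tool_pos: [0.5485, 0.1146, 0.0182]
tool_rot: [-0.0, 0.037, 0.999, -0.0]
contact_force: [0.3, 0.4, 0.8]
gripper_width: 0.498
grasp_force: 0.1
```

Run:
```python
from h import *
go(54,-8,18)
p=grab('wrist','w6.png');np.save('w6.npy',p,allow_pickle=True)
```

```text
t 8.95 now jig [59.6 -8.1] 18.2 yaw -0.001 shift [0.038 0.    0.001] turn -0.0002 F [0.3 0.4 0.8]
```

View pics/w6.png

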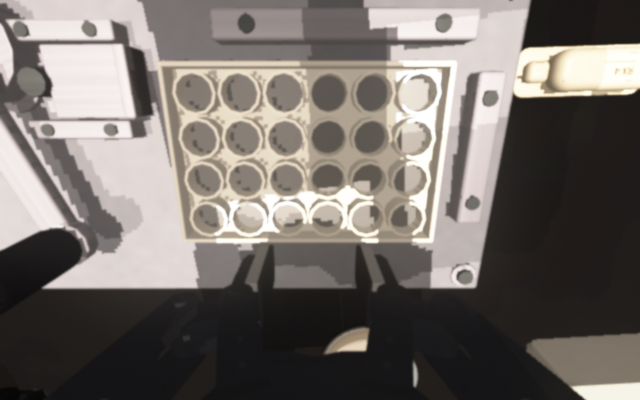

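The plate is now square to the near fence (far edge straight at row ~242, tips touching it), with some gap left. I'll continue until the force rises.

Request:
arm_command --moves '[[0,[0.01,0,0],0],[0,[0.02,0,0],0],[0,[0.03,0,0],0],[0,[0.04,0,0],0],[0,[0.04,0,0],0]]'

```text
time: 9.42
tool_pos: [0.5424, 0.115, 0.0181]
tool_rot: [-0.0, 0.037, 0.999, -0.0]
contact_force: [0.6, 0.5, 0.6]
gripper_width: 0.499
grasp_force: 0.2
```

Request:
arm_command --moves '[[0,[0.007,0,0],0],[0,[0.014,0,0],0],[0,[0.014,0,0],0]]'

```text
time: 9.67
tool_pos: [0.5418, 0.1152, 0.0187]
tool_rot: [0.002, 0.037, 0.999, 0.0]
contact_force: [5.1, 1.0, -0.7]
gripper_width: 0.496
grasp_force: 2.3
```

Request:
arm_command --moves '[[0,[0.007,0,0],0],[0,[0.014,0,0],0],[0,[0.014,0,0],0]]'

```text
time: 9.92
tool_pos: [0.5416, 0.1152, 0.0198]
tool_rot: [0.004, 0.037, 0.999, 0.0]
contact_force: [7.9, -1.5, -0.6]
gripper_width: 0.497
grasp_force: 4.1
```

Run:
```python
from h import *
go(54,-8,18)
p=grab('wrist','w7.png')
j=lambda u,v,z:np.round(1e3*JR.T@(w(p,u,v,z)[:2]-JT),1)
print([ (np.round(d['extent']).tolist(),round(d['confidence'],2)) for d in manip.search_frame(p,'plate')][:2])
```

```text
t 9.92 now jig [52.7 -8. ] 19.8 yaw -0.001 shift [-0.008 -0.     0.012] turn -0.0002 F [ 7.9 -1.5 -0.6]
[([158.0, 62.0, 455.0, 246.0], 0.82), ([2.0, 16.0, 101.0, 331.0], 0.22)]
```

The plate is flush on the near fence (8 N, tool stalled at x ≈ 52.7). Next I'll retreat, lift, close, and go to the right-hand side.

Request:
arm_command --moves '[[0,[-0.05,0,0],0],[0,[-0.1,0,-0.1],0],[0,[-0.1,0,-0.3],0],[-1,[-0.1,0,-0.6],0],[-1,[-0.1,0,-0.65],0],[-1,[-0.1,0,-0.65],0],[-1,[-0.1,0,-0.65],0],[-1,[-0.1,0,-0.65],0]]'

```text
time: 10.68
tool_pos: [0.5519, 0.1141, 0.1135]
tool_rot: [-0.002, 0.037, 0.999, -0.0]
contact_force: [-0.3, -0.0, -0.2]
gripper_width: 0.001
grasp_force: 0.0
```

Run:
```python
from h import *
go(14,-93,100)
```

```text
t 10.68 now jig [63.1 -8.3] 113.5 yaw -0.001 shift [ 0.326 -0.565  0.092] turn -0.0002 F [-0.3 -0.  -0.2]
```

Request:
arm_command --moves '[[-1,[0.15,-0.1,0],0],[-1,[0.326,-0.3,0],0],[-1,[0.326,-0.5,0],0],[-1,[0.326,-0.565,0.05],0],[-1,[0.326,-0.565,0.1],0],[-1,[0.326,-0.565,0.1],0],[-1,[0.326,-0.565,0.1],0]]'

```text
time: 11.27
tool_pos: [0.4977, 0.0341, 0.0989]
tool_rot: [-0.002, 0.037, 0.999, 0.0]
contact_force: [0.1, -1.0, -0.4]
gripper_width: -0.002
grasp_force: 0.0
```

Run:
```python
from h import *
go(14,-93,50)
p=grab('wrist','w8.png');np.save('w8.npy',p,allow_pickle=True)
s=grab('scene','s8.png')
a=cv2.imread('pics/w8.png');b=cv2.resize(cv2.imread('pics/s8.png')[150:260,220:380],(640,440),interpolation=cv2.INTER_CUBIC)
cv2.imwrite('pics/c8.png',cv2.resize(np.vstack([a[:330],b]),None,fx=.77,fy=.77))
```

```text
t 11.27 now jig [ 14.9 -92.1] 98.9 yaw -0.001 shift [ 0.005 -0.006  0.326] turn -0.0001 F [ 0.1 -1.  -0.4]
```

View pics/c8.png

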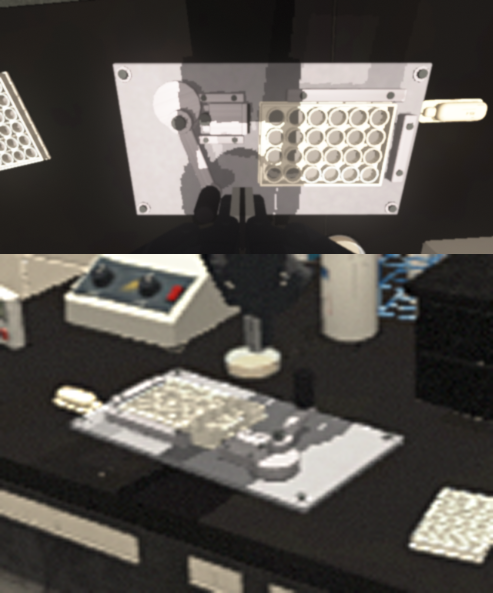

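The wrist half (top) shows the plate against the near fence with a gap on the left. The closed fingers at about (247,205) sit between the plate's right edge (col 262) and the knob (col 205). I'll descend with force checks.

Request:
arm_command --moves '[[-1,[0,-0.01,0.15],0],[-1,[0,-0.01,0.28],0],[-1,[0,-0.01,0.36],0],[-1,[0,-0.01,0.39],0],[-1,[0,-0.01,0.4],0],[-1,[0,-0.01,0.4],0]]'

```text
time: 11.87
tool_pos: [0.4986, 0.0321, 0.0408]
tool_rot: [0.0, 0.037, 0.999, -0.0]
contact_force: [0.0, -0.6, -1.0]
gripper_width: -0.001
grasp_force: 0.0
```

Request:
arm_command --moves '[[-1,[0,0,0.014],0],[-1,[0,0,0.02],0],[-1,[0,0,0.02],0]]'

```text
time: 12.12
tool_pos: [0.4988, 0.0318, 0.0383]
tool_rot: [0.001, 0.037, 0.999, -0.0]
contact_force: [-0.6, -0.7, 0.4]
gripper_width: 0.003
grasp_force: 0.0
```

Run:
```python
from h import *
go(14,-84,32)
p=grab('wrist','w9.png');np.save('w9.npy',p,allow_pickle=True)
cv2.imwrite('pics/w9c.png',cv2.resize(cv2.imread('pics/w9.png')[100:350,160:560],None,fx=2,fy=2))
```

```text
t 12.12 now jig [ 16.2 -94.3] 38.3 yaw -0.001 shift [0.015 0.069 0.042] turn -0.0002 F [-0.6 -0.7  0.4]
```

View pics/w9c.png

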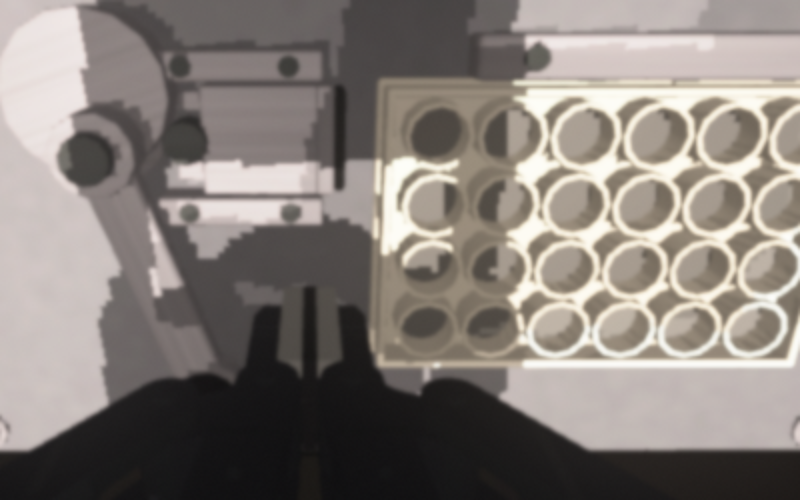

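The fingers are right of the plate, with about a 5 mm gap at crop col 372, clear of the lever and the foot. I'll lower in small steps until the deck or the right depth.

Request:
arm_command --moves '[[-1,[0,0,0.01],0],[-1,[0,0,0.02],0],[-1,[0,0,0.02],0],[-1,[0,0,0.02],0]]'

```text
time: 12.5
tool_pos: [0.4982, 0.0318, 0.0345]
tool_rot: [-0.0, 0.037, 0.999, 0.0]
contact_force: [0.0, 0.3, 0.2]
gripper_width: -0.006
grasp_force: 0.0
```

Request:
arm_command --moves '[[-1,[0,0,0.007],0],[-1,[0,0,0.014],0],[-1,[0,0,0.014],0],[-1,[0,0,0.014],0]]'

```text
time: 12.83
tool_pos: [0.4982, 0.0319, 0.0324]
tool_rot: [-0.0, 0.037, 0.999, 0.0]
contact_force: [0.4, -0.2, -0.1]
gripper_width: 0.0
grasp_force: 0.0
```

Request:
arm_command --moves '[[-1,[0,0.015,0],0],[-1,[0,0.03,0],0],[-1,[0,0.045,0],0],[-1,[0,0.06,0],0],[-1,[0,0.07,0],0],[-1,[0,0.08,0],0],[-1,[0,0.08,0],0]]'

```text
time: 13.42
tool_pos: [0.4992, 0.0441, 0.0325]
tool_rot: [0.0, 0.037, 0.999, 0.0]
contact_force: [0.9, -0.9, -0.7]
gripper_width: -0.003
grasp_force: 0.0
```

Request:
arm_command --moves '[[-1,[0,0.01,0],0],[-1,[0,0.02,0],0],[-1,[0,0.02,0],0]]'

```text
time: 13.67
tool_pos: [0.4994, 0.047, 0.0325]
tool_rot: [0.0, 0.037, 0.999, 0.0]
contact_force: [0.1, -0.8, -1.3]
gripper_width: 0.002
grasp_force: 0.0
```

Run:
```python
from h import *
go(14,-78,32)
p=grab('wrist','w10.png')
for t in ['plate']:print([(np.round(d['extent']).tolist(),round(d['confidence'],2)) for d in manip.search_frame(p,t)][:2])
```

```text
t 13.67 now jig [ 15.7 -79.1] 32.5 yaw -0.001 shift [0.011 0.007 0.003] turn -0.0001 F [ 0.1 -0.8 -1.3]
[([322.0, 139.0, 574.0, 291.0], 0.86)]
```

Request:
arm_command --moves '[[-1,[0,0.01,0],0],[-1,[0,0.02,0],0],[-1,[0,0.02,0],0]]'

```text
time: 14.02
tool_pos: [0.4997, 0.05, 0.0325]
tool_rot: [0.0, 0.037, 0.999, 0.0]
contact_force: [-0.2, 0.4, 0.5]
gripper_width: -0.0
grasp_force: 0.0
```

Request:
arm_command --moves '[[-1,[0,0.01,0],0],[-1,[0,0.014,0],0],[-1,[0,0.014,0],0]]'

```text
time: 14.27
tool_pos: [0.4998, 0.052, 0.0325]
tool_rot: [-0.0, 0.037, 0.999, 0.0]
contact_force: [-0.4, -0.3, -0.8]
gripper_width: 0.002
grasp_force: 0.0
```

Request:
arm_command --moves '[[-1,[0,0.007,0],0],[-1,[0,0.014,0],0],[-1,[0,0.014,0],0]]'

```text
time: 14.52
tool_pos: [0.5, 0.0541, 0.0325]
tool_rot: [0.0, 0.037, 0.999, 0.0]
contact_force: [-0.5, 0.2, 0.4]
gripper_width: -0.004
grasp_force: 0.0
```

```bash
cat >> h.py <<'E'
def edges(p):
    e=manip.search_frame(p,'plate')
    e=max(e,key=lambda d:d['confidence'])['extent'];l,t,r,b=e;m=(t+b)/2;c=(l+r)/2
    j=lambda u,v:np.round(1e3*JR.T@(w(p,u,v,.022)[:2]-JT),1)
    print('px',np.round(e),'R',j(l,m),'L',j(r,m),'N',j(c,t),'F',j(c,b))
E
python3 - <<'E'
from h import *
p=grab('wrist','w11.png');edges(p);go(14,-72,32)
t=grab('top');edges(t)
a=cv2.imread('pics/w10.png');b=cv2.imread('pics/w11.png')
cv2.imwrite('pics/c11.png',np.vstack([a[110:400,140:600],b[110:400,140:600]]))
E
```

```text
px [311. 140. 562. 293.] R [ -4.3 -72.9] L [-4.1 62.2] N [-44.9 -10.4] F [43.9  0.6]
t 14.62 now jig [ 15.7 -72. ] 32.5 yaw -0.001 shift [0.011 0.    0.003] turn -0.0001 F [-0.4  0.3 -0.5]
px [366. 213. 390. 240.] R [ -33.1 -287.7] L [ -24.8 -372.8] N [  17.2 -326.5] F [ -74.7 -333.9]
```

```bash
cat >> h.py <<'E'
def rect(p,z,x0,x1,y0,y1,s=2):  # jig mm window -> image, rows = x, cols = y
    src=[px(p,np.append(JT+JR@np.array(q)/1e3,z)) for q in [(x0,y0),(x0,y1),(x1,y1),(x1,y0)]]
    W,H=int((y1-y0)*s),int((x1-x0)*s)
    M=cv2.getPerspectiveTransform(np.float32(src),np.float32([(0,0),(W,0),(W,H),(0,H)]))
    return cv2.warpPerspective(cv2.cvtColor(p['frame'],cv2.COLOR_RGB2GRAY),M,(W,H))
def shift(a,b,s=2):
    A=cv2.Canny(a,40,120);A=cv2.GaussianBlur(A,(0,0),1.2).astype(np.float32)
    B=cv2.GaussianBlur(cv2.Canny(b,40,120),(0,0),1.2).astype(np.float32)
    h,w_=A.shape;m=30
    r=cv2.matchTemplate(B,A[m:h-m,m:w_-m],cv2.TM_CCOEFF_NORMED);_,v,_,l=cv2.minMaxLoc(r)
    return ((l[1]-m)/s,(l[0]-m)/s,round(v,2))   # dx,dy mm of the content
E
python3 - <<'E'
from h import *
a=np.load('w9.npy',allow_pickle=True).item();b=grab('wrist');np.save('w11.npy',b,allow_pickle=True)
print('plate',shift(rect(a,.022,-55,45,-60,70),rect(b,.022,-55,45,-60,70)))
print('fence/deck check',shift(rect(a,.02,-70,-30,-40,80),rect(b,.02,-70,-30,-40,80)) )
print('foot',shift(rect(a,.019,-62,10,-140,-75),rect(b,.019,-62,10,-140,-75)))
for n,q in(('a',a),('b',b)): cv2.imwrite(f'pics/r_{n}.png',rect(q,.022,-60,60,-110,90,3))
E
python3 -c "
import cv2,numpy as np
a=cv2.imread('pics/r_a.png');b=cv2.imread('pics/r_b.png');c=np.vstack([a[:290],b[:290]]);print(c.shape);cv2.imwrite('pics/r_c.png',c)"
```

```text
plate (0.0, 0.5, 0.66)
fence/deck check (0.0, 0.0, 0.85)
foot (0.0, 0.0, 0.78)
(580, 600, 3)
```

Numerically, the plate has barely moved (0.5 mm), while the fence and foot references are steady at 0.0. I'll continue in small steps and re-measure.

Request:
arm_command --moves '[[-1,[0,0.007,0],0],[-1,[0,0.014,0],0],[-1,[0,0.02,0],0],[-1,[0,0.02,0],0]]'

```text
time: 15.1
tool_pos: [0.5002, 0.0571, 0.0325]
tool_rot: [0.0, 0.037, 0.999, 0.0]
contact_force: [0.5, -0.5, -0.1]
gripper_width: -0.001
grasp_force: 0.0
```

Run:
```python
from h import *
a=np.load('w9.npy',allow_pickle=True).item();b=grab('wrist')
print('plate',shift(rect(a,.022,-55,45,-60,70),rect(b,.022,-55,45,-60,70)));go(14,-68,32)
c=np.vstack([rect(np.load('w11.npy',allow_pickle=True).item(),.022,-60,50,-110,90,3),rect(b,.022,-60,40,-110,90,3)][:2])[:600]
cv2.imwrite('pics/r_d.png',c)
```

```text
plate (0.0, 0.5, 0.62)
t 15.15 now jig [ 15.7 -69. ] 32.5 yaw -0.001 shift [0.011 0.006 0.003] turn -0.0001 F [0.6 0.4 0.4]
```

The plate is still unmoved with the tool at y = -69, so the tips must be riding above it. I'll check the tip height from the picture geometry, since the front face is 10 mm ahead of the tool centre from the first push.

Run:
```python
from h import *
for n,u,v,tx,tz in (('w9',315,245,16.2,38.3),('w6',268,245,59.6,18.2),('w5',268,246,52.2,33.1)):
    p=np.load(n+'.npy',allow_pickle=True).item()
    print(n,[(z,np.round(1e3*JR.T@(w(p,u,v,(tz-z)/1e3)[:2]-JT),1)-[tx,0]) for z in (0,5,10,15,20,25)])
go(15,-94,50)
```

```text
w9 [(0, array([ -8.5, -92.9])), (5, array([ -6. , -92.9])), (10, array([ -3.4, -92.9])), (15, array([ -0.9, -92.9])), (20, array([  1.6, -92.9])), (25, array([  4.1, -92.9]))]
w6 [(0, array([ -8.4, -30.9])), (5, array([ -5.9, -31.8])), (10, array([ -3.4, -32.7])), (15, array([ -0.9, -33.5])), (20, array([  1.6, -34.4])), (25, array([  4.1, -35.2]))]
w5 [(0, array([ -7.9, -31. ])), (5, array([ -5.3, -31.8])), (10, array([ -2.8, -32.7])), (15, array([ -0.3, -33.5])), (20, array([  2.2, -34.4])), (25, array([  4.8, -35.3]))]
t 15.15 now jig [ 15.7 -69. ] 32.5 yaw -0.001 shift [ 0.004 -0.167 -0.117] turn -0.0001 F [0.6 0.4 0.4]
```

Run:
```python
from h import *
p=np.load('w6.npy',allow_pickle=True).item()
j=lambda u,v,z:np.round(1e3*JR.T@(w(p,u,v,z)[:2]-JT),1)
print('fence ends',j(213,40,.02),j(479,37,.02),'left fence inner',j(480,73,.02),j(458,220,.02),'footface',j(131,45,.019),j(149,116,.019))
b=grab('scene','s12.png'); print(np.round(px(b,manip.state()['tool_pos']),1), np.round(px(b,manip.state()['tool_pos']-[0,0,.025]),1))
i=b['frame'];u,v=map(int,px(b,manip.state()['tool_pos']))
t=grab('top','t12.png')
c=cv2.resize(cv2.cvtColor(i,cv2.COLOR_RGB2BGR)[v-35:v+40,u-70:u+70],None,fx=5.7,fy=5.7,interpolation=cv2.INTER_CUBIC)
for dz in (0,-.01,-.025):
    q=px(b,manip.state()['tool_pos']+[0,0,dz]);cv2.circle(c,(int((q[0]-u+70)*5.7),int((q[1]-v+35)*5.7)),3,(0,0,255),-1)
cv2.imwrite('pics/s12c.png',c);print(c.shape)
```

```text
fence ends [-43.2 -48.7] [-44.2  60.8] left fence inner [-30.5  63.5] [36.8 64. ] footface [-41.6 -83.4] [-13.  -80.8]
[299.  198.5] [299.4 205.7]
(428, 798, 3)
```

View pics/s12c.png

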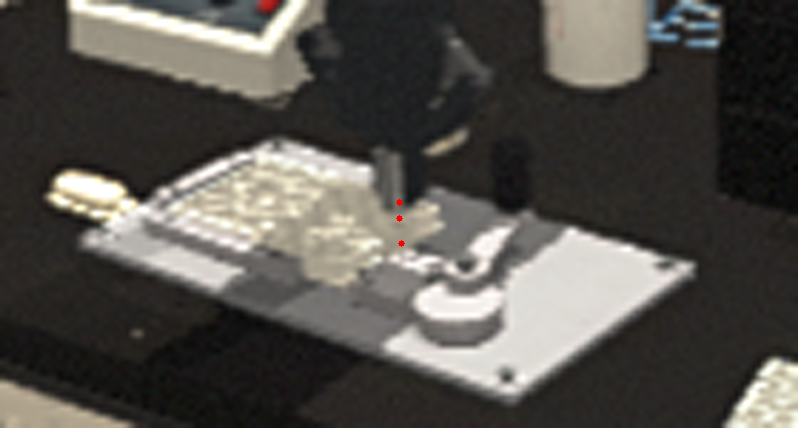

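The scene crop shows the shut fingertips ending at about the TCP marker (row ~203), not 25 mm ahead, so they are above the plate. Fence ends measured at -43 and -48.7…60.8 confirm the calibration. The real tips sit close to TCP height, so I need to go lower. I'll back off first, then descend with force checks.

Request:
arm_command --moves '[[-1,[0,0,-0.02],0],[-1,[0,-0.08,-0.02],0],[-1,[0,-0.17,-0.02],0],[-1,[0,-0.17,0],0],[-1,[0,-0.17,0.03],0],[-1,[0,-0.17,0.05],0],[-1,[0,-0.17,0.05],0]]'

```text
time: 15.83
tool_pos: [0.4974, 0.0317, 0.0238]
tool_rot: [-0.001, 0.037, 0.999, 0.0]
contact_force: [-0.5, -0.2, -0.7]
gripper_width: 0.001
grasp_force: 0.0
```

Request:
arm_command --moves '[[-1,[0,0,0.01],0],[-1,[0,0,0.02],0],[-1,[0,0,0.02],0]]'

```text
time: 16.08
tool_pos: [0.4981, 0.0318, 0.0217]
tool_rot: [-0.0, 0.037, 0.999, 0.0]
contact_force: [-0.3, -0.0, -0.1]
gripper_width: 0.0
grasp_force: 0.0
```

Request:
arm_command --moves '[[-1,[0,0,0.01],0],[-1,[0,0,0.02],0],[-1,[0,0,0.02],0]]'

```text
time: 16.33
tool_pos: [0.4981, 0.0316, 0.0187]
tool_rot: [-0.0, 0.037, 0.999, 0.0]
contact_force: [-0.6, 0.2, -0.2]
gripper_width: 0.002
grasp_force: 0.0
```

Request:
arm_command --moves '[[-1,[0,0,0.007],0],[-1,[0,0,0.014],0],[-1,[0,0,0.014],0]]'

```text
time: 16.58
tool_pos: [0.4981, 0.0316, 0.0167]
tool_rot: [-0.0, 0.037, 0.999, 0.0]
contact_force: [-1.0, 0.0, 0.4]
gripper_width: -0.001
grasp_force: 0.0
```

Request:
arm_command --moves '[[-1,[0,0.015,0],0],[-1,[0,0.03,0],0],[-1,[0,0.045,0],0],[-1,[0,0.06,0],0],[-1,[0,0.07,0],0],[-1,[0,0.07,0],0]]'

```text
time: 17.08
tool_pos: [0.4991, 0.0423, 0.017]
tool_rot: [0.0, 0.037, 0.999, 0.0]
contact_force: [0.3, 0.1, 0.3]
gripper_width: -0.0
grasp_force: 0.1
```

Request:
arm_command --moves '[[-1,[0,0.01,0],0],[-1,[0,0.02,0],0],[-1,[0,0.02,0],0]]'

```text
time: 17.33
tool_pos: [0.4993, 0.0452, 0.0169]
tool_rot: [0.0, 0.037, 0.999, 0.0]
contact_force: [-0.5, -0.3, -0.2]
gripper_width: 0.0
grasp_force: 0.2
```

Run:
```python
from h import *
a=np.load('w9.npy',allow_pickle=True).item();b=grab('wrist')
print('plate',shift(rect(a,.022,-55,45,-60,70),rect(b,.022,-55,45,-60,70)));go(14,-78,16)
```

```text
plate (-0.5, 6.5, 0.76)
t 17.38 now jig [ 15.7 -80.9] 17.0 yaw -0.001 shift [0.012 0.019 0.006] turn -0.0002 F [-0.8 -0.  -0.1]
```

The plate has now moved +6.5 mm in y. I'll continue to the stop.

Request:
arm_command --moves '[[-1,[0,0.007,0],0],[-1,[0,0.014,0],0],[-1,[0,0.014,0],0]]'

```text
time: 17.63
tool_pos: [0.4995, 0.0472, 0.0169]
tool_rot: [0.0, 0.037, 0.999, 0.0]
contact_force: [-0.1, -1.2, -0.0]
gripper_width: -0.001
grasp_force: 0.4
```

Request:
arm_command --moves '[[-1,[0,0.007,0],0],[-1,[0,0.014,0],0],[-1,[0,0.014,0],0]]'

```text
time: 17.88
tool_pos: [0.4995, 0.0487, 0.0169]
tool_rot: [-0.0, 0.037, 0.999, -0.001]
contact_force: [-0.7, -4.9, 0.7]
gripper_width: 0.001
grasp_force: 2.1
```

Run:
```python
from h import *
a=np.load('w9.npy',allow_pickle=True).item();b=grab('wrist')
print('plate',shift(rect(a,.022,-55,45,-60,70),rect(b,.022,-55,45,-60,70)));go(14,-78,16)
```

```text
plate (-0.5, 9.5, 0.77)
t 17.93 now jig [ 15.7 -77.4] 16.9 yaw -0.001 shift [ 0.011 -0.004  0.006] turn -0.0001 F [-0.1 -3.7  0.8]
```

The plate is seated on the left fence (4–5 N stall). Next is a second two-finger push on the far edge to guarantee flush and square on the near fence.

Request:
arm_command --moves '[[-1,[0,-0.03,0],0],[-1,[0,-0.04,-0.1],0],[-1,[0,-0.04,-0.35],0],[0,[0,-0.04,-0.55],0],[0,[0,0.1,-0.55],0],[0,[-0.1,0.35,-0.55],0],[0,[-0.35,0.5,-0.55],0],[0,[-0.36,0.5,-0.55],0],[0,[-0.36,0.5,-0.55],0],[0,[-0.36,0.5,-0.55],0]]'

```text
time: 18.77
tool_pos: [0.5585, 0.1201, 0.0988]
tool_rot: [-0.001, 0.037, 0.999, 0.0]
contact_force: [0.0, 0.4, -0.7]
gripper_width: 0.495
grasp_force: 0.0
```

Run:
```python
from h import *
go(68,-2,18);print(manip.state()['gripper_width'])
```

```text
t 18.77 now jig [69.3 -1.8] 98.8 yaw -0.001 shift [ 0.007 -0.001  0.539] turn -0.0001 F [ 0.   0.4 -0.7]
0.49461537768411246
```

Request:
arm_command --moves '[[0,[0,0,0.2],0],[0,[0,0,0.4],0],[0,[0,0,0.5],0],[0,[0,0,0.54],0],[0,[0,0,0.54],0],[0,[0.03,0,0.54],0],[0,[0.06,0,0.54],0],[0,[0.08,0,0.54],0],[0,[0.095,0,0.54],0],[0,[0.105,0,0.54],0],[0,[0.105,0,0.54],0]]'

```text
time: 19.68
tool_pos: [0.5433, 0.1212, 0.0189]
tool_rot: [0.0, 0.037, 0.999, 0.0]
contact_force: [0.5, 0.0, -0.4]
gripper_width: 0.498
grasp_force: 0.0
```

Request:
arm_command --moves '[[0,[0.007,0,0],0],[0,[0.014,0,0],0],[0,[0.014,0,0],0]]'

```text
time: 19.93
tool_pos: [0.5422, 0.1212, 0.0189]
tool_rot: [0.001, 0.037, 0.999, 0.0]
contact_force: [2.8, 0.5, -1.6]
gripper_width: 0.503
grasp_force: 1.6
```

Run:
```python
from h import *
go(54,-2,18)
```

```text
t 19.93 now jig [52.9 -1.9] 18.9 yaw -0.001 shift [-0.007 -0.001  0.006] turn -0.0001 F [ 2.8  0.5 -1.6]
```

Same stall point (x ≈ 52.9), so the plate is flush on both fences. I'll give a slight final press, retreat, and go above the knob to measure it.

Request:
arm_command --moves '[[0,[0.01,0,0],0],[0,[0.015,0,0],0],[0,[0.015,0,0],0],[0,[-0.05,0,0],0],[0,[-0.1,0,0],0],[0.2,[-0.1,0,-0.3],0],[0.2,[-0.1,0,-0.6],0],[0.2,[-0.1,-0.2,-0.9],0],[0.2,[-0.05,-0.5,-1],0],[0.2,[-0.05,-0.65,-1],0],[0.2,[-0.05,-0.65,-1],0],[0.2,[-0.05,-0.65,-1],0],[0.2,[-0.05,-0.65,-1],0]]'

```text
time: 21.02
tool_pos: [0.5412, 0.0235, 0.1677]
tool_rot: [-0.001, 0.038, 0.999, 0.0]
contact_force: [0.2, 0.2, -0.5]
gripper_width: 0.605
grasp_force: 0.0
```

```bash
cat > knob.py <<'E'
from h import *
from scipy.optimize import minimize
p=grab('wrist','k1.png')
g=cv2.GaussianBlur(cv2.cvtColor(p['frame'],cv2.COLOR_RGB2GRAY),(0,0),1)
P=lambda x,y,z:px(p,np.append(JT+JR@np.array([x,y])/1e3,z/1e3))
q=P(45,-122,72);print('pred top px',np.round(q),'grey there',g[int(q[1]),int(q[0])],'deck',g[tuple(int(v) for v in P(45,-150,8))[::-1]])
m=(g<60).astype(np.uint8)
a=np.linspace(0,2*np.pi,24)
best=[]
for x in np.arange(36,56,1):
    for y in np.arange(-132,-112,1):
        pts=np.float32([P(x+r*np.cos(t),y+r*np.sin(t),z) for r,z in ((10,34),(10,72)) for t in a])
        h=cv2.convexHull(pts).astype(np.int32)
        A=np.zeros_like(m);cv2.fillConvexPoly(A,h,1)
        B=cv2.dilate(A,np.ones((9,9)))-A
        best.append((m[A>0].mean()-m[B>0].mean(),x,y))
best.sort(reverse=True);print(best[:4])
go(46,-122,46);print(manip.state()['gripper_width'])
b=np.load('w9.npy',allow_pickle=True).item()
print('plate',shift(rect(b,.022,-55,45,-60,70),rect(p,.022,-55,45,-60,70)))
E
python3 knob.py
```

```text
pred top px [285. 186.] grey there 59 deck 116
[(np.float64(0.5220483641536273), np.int64(44), np.int64(-120)), (np.float64(0.5220483641536273), np.int64(43), np.int64(-120)), (np.float64(0.5220483641536273), np.int64(42), np.int64(-120)), (np.float64(0.5213068181818182), np.int64(46), np.int64(-121))]
t 21.07 now jig [ 58.8 -98.9] 167.2 yaw -0.001 shift [ 0.083 -0.155  0.808] turn -0.0001 F [-0.3 -0.  -0.3]
0.6014305772182279
plate (0.0, 10.0, 0.35)
```

The knob fit gives jig (45,-121), which agrees with the geometry. I'll descend over it.

Request:
arm_command --moves '[[0.2,[0.09,-0.152,0.1],0],[0.2,[0.09,-0.152,0.3],0],[0.2,[0.09,-0.152,0.5],0],[0.2,[0.09,-0.152,0.65],0],[0.2,[0.09,-0.152,0.75],0],[0.2,[0.09,-0.152,0.81],0],[0.2,[0.09,-0.152,0.81],0],[0.2,[0.09,-0.152,0.81],0]]'

```text
time: 21.73
tool_pos: [0.526, 0.0026, 0.0464]
tool_rot: [-0.001, 0.037, 0.999, 0.0]
contact_force: [0.9, -0.0, -0.6]
gripper_width: 0.6
grasp_force: 0.0
```

Request:
arm_command --moves '[[-1,[0,0,0],0],[-1,[0,0,0],0],[-1,[0,0,0],0],[-1,[0,0,0],0],[-1,[0,0,0],0],[-1,[0,0,0],0],[-1,[0,0,0],0],[-1,[0,0,0],0]]'

```text
time: 22.4
tool_pos: [0.5275, 0.0009, 0.0487]
tool_rot: [0.001, 0.037, 0.999, -0.001]
contact_force: [-1.3, -3.3, 5.8]
gripper_width: 0.216
grasp_force: 58.9
```

Run:
```python
from h import *
go(45,-121,46);print(manip.state()['gripper_width'],manip.state()['grasp_force'],manip.state()['joint_pos'])
```

```text
t 22.4 now jig [  47.1 -123. ] 48.7 yaw -0.001 shift [0.014 0.013 0.018] turn -0.0002 F [-1.3 -3.3  5.8]
0.21575047645012257 58.94300966989249 [-1.38764713e-01  1.30971934e-02  1.98333742e+00 -1.42741802e-03
  1.14231166e+00 -1.63435731e+00]
```

The grip is firm (59 N, width ≈ 18 mm at the knob). Next I'll follow the arc clockwise about pivot (-26,-147.7) at radius 75, lifting 3 mm to relieve the vertical force.

Request:
arm_command --moves '[[-1,[0,-0.01,-0.02],0],[-1,[-0.009,-0.039,-0.02],0],[-1,[-0.016,-0.068,-0.02],0],[-1,[-0.021,-0.097,-0.02],0],[-1,[-0.025,-0.127,-0.02],0],[-1,[-0.027,-0.157,-0.02],0],[-1,[-0.027,-0.187,-0.02],0],[-1,[-0.025,-0.217,-0.02],0],[-1,[-0.021,-0.247,-0.02],0],[-1,[-0.016,-0.276,-0.02],0],[-1,[-0.009,-0.305,-0.02],0],[-1,[-0.009,-0.305,-0.02],0]]'

```text
time: 23.4
tool_pos: [0.5252, -0.0441, 0.0492]
tool_rot: [0.002, 0.038, 0.999, 0.0]
contact_force: [8.0, -0.1, -9.6]
gripper_width: 0.214
grasp_force: 60.7
```

Run:
```python
from h import *
go(46,-166,49);s=manip.state();print(s['gripper_width'],s['grasp_force'],s['joint_pos'][5])
```

```text
t 23.4 now jig [  48.1 -168. ] 49.2 yaw -0.002 shift [0.014 0.013 0.001] turn -0.0003 F [ 8.  -0.1 -9.6]
0.2138438225833 60.67227310035378 -1.7217991085685826
```

The measured chord (45.0 mm, direction -88.7°) confirms the rest angle and θ ≈ 0.61, and gives a refined centre of (-24,-147.3) in tool terms. Continuing with that.

Request:
arm_command --moves '[[-1,[-0.002,-0.028,0.01],0],[-1,[0.009,-0.056,0.01],0],[-1,[0.021,-0.083,0.01],0],[-1,[0.035,-0.11,0.01],0],[-1,[0.05,-0.135,0.01],0],[-1,[0.067,-0.161,0.01],0],[-1,[0.086,-0.184,0.01],0],[-1,[0.106,-0.207,0.01],0],[-1,[0.126,-0.228,0.01],0],[-1,[0.149,-0.248,0.01],0],[-1,[0.172,-0.267,0.01],0],[-1,[0.197,-0.283,0.01],0],[-1,[0.222,-0.299,0.01],0],[-1,[0.222,-0.299,0.01],0]]'

```text
time: 24.57
tool_pos: [0.4876, -0.0863, 0.0487]
tool_rot: [0.001, 0.038, 0.999, 0.0]
contact_force: [1.5, 5.9, 2.7]
gripper_width: 0.217
grasp_force: 62.2
```

Run:
```python
from h import *
go(13.3,-212.4,49);s=manip.state();print(s['gripper_width'],s['grasp_force'],s['joint_pos'][5])
```

```text
t 24.57 now jig [  13.7 -212.8] 48.7 yaw -0.002 shift [ 0.002  0.003 -0.002] turn -0.0003 F [1.5 5.9 2.7]
0.21739204030944187 62.205496011301875 -1.822174703881663
```

Request:
arm_command --moves '[[-1,[0.027,-0.014,0],0],[-1,[0.054,-0.027,0],0],[-1,[0.082,-0.038,0],0],[-1,[0.111,-0.047,0],0],[-1,[0.14,-0.054,0],0],[-1,[0.17,-0.06,0],0],[-1,[0.199,-0.064,0],0],[-1,[0.229,-0.066,0],0],[-1,[0.254,-0.066,0],0],[-1,[0.254,-0.066,0],0],[-1,[0.254,-0.066,0],0],[-1,[0.254,-0.066,0],0],[-1,[0.254,-0.066,0],0]]'

```text
time: 25.65
tool_pos: [0.45, -0.0935, 0.0488]
tool_rot: [0.002, 0.037, 0.999, -0.0]
contact_force: [4.2, 4.4, 1.5]
gripper_width: 0.213
grasp_force: 62.0
```

Run:
```python
from h import *
go(-24.5,-222.3,49);s=manip.state();print(s['gripper_width'],s['grasp_force'],np.abs(s['joint_vel']).max())
d=1e3*JR.T@(s['tool_pos'][:2]-JT)-[-24,-147.3];print('theta',.329-np.arctan2(d[1],d[0]),np.hypot(*d))
p=grab('wrist','f1.png');np.save('f1.npy',p,allow_pickle=True)
for t in ['plate','foot','lever']:print(t,[(np.round(d['extent']).tolist(),round(d['confidence'],2)) for d in manip.search_frame(p,t)][:2])
for n,q in [('plate top corners',[(-43,-64,22),(-43,64,22),(43,64,22),(43,-64,22)])]: print(n,[np.round(px(p,np.append(JT+JR@np.array(a[:2])/1e3,a[2]/1e3))) for a in q])
b=np.load('w9.npy',allow_pickle=True).item()
print('plate vs w9',shift(rect(b,.022,-55,45,-60,70),rect(p,.022,-55,45,-60,70)))
# plate edge columns at seat: gradient along y near right edge, along x near near-edge
r=cv2.GaussianBlur(rect(p,.022,-55,55,-85,75,4),(0,0),2).astype(float)
c=r[120:400].mean(0);g=np.abs(np.gradient(c));k=np.argsort(g[20:120])[-1]+20;print('right edge y',-85+k/4,'steps',[round(-85+i/4,1) for i in range(8,150) if g[i]==g[i-6:i+7].max() and g[i]>1.2])
```

```text
t 25.65 now jig [ -23.3 -222.8] 48.8 yaw -0.001 shift [ 0.008  0.004 -0.001] turn -0.0002 F [4.2 4.4 1.5]
0.21299907447100863 61.957841869443655 0.0022906733615080106
theta 1.8906730177492046 75.549912040715
plate [([537.0, 200.0, 640.0, 330.0], 0.7), ([57.0, 157.0, 206.0, 302.0], 0.68)]
foot [([553.0, 204.0, 575.0, 253.0], 0.55)]
lever [([292.0, 192.0, 503.0, 293.0], 0.16)]
plate top corners [array([583., 206.]), array([801., 206.]), array([737., 326.]), array([548., 326.])]
plate vs w9 (2.0, -7.0, 0.12)
right edge y -64.25 steps [-76.8, -74.5, -71.5, -64.2, -60.5, -58.0, -50.2]
```

θ ≈ 1.89, held still, with a 4.2 N spring force as expected. One last check of the plate's x edges in the same picture before handing in.

Run:
```python
from h import *
p=np.load('f1.npy',allow_pickle=True).item()
for y0,y1 in ((-62,-52),(-48,-38)):
    r=cv2.GaussianBlur(rect(p,.022,-60,60,y0,y1,4),(0,0),1.5).astype(float).mean(1);g=np.abs(np.gradient(r))
    print([(round(-60+i/4,1),round(g[i],1)) for i in range(8,472) if g[i]==g[i-6:i+7].max() and g[i]>2 and (i<110 or i>370)])
r=rect(p,.022,-60,60,-85,-40,4)
for x0,x1 in ((-5,5),(5,20),(22,38)):
    c=cv2.GaussianBlur(r[(x0+60)*4:(x1+60)*4],(0,0),1.5).astype(float).mean(0);g=np.abs(np.gradient(c))
    print('right edge',x0,[(round(-85+i/4,1),round(g[i],1)) for i in range(6,110) if g[i]==g[i-6:i+7].max() and g[i]>2])
```

```text
[(-47.0, np.float64(12.1)), (-42.2, np.float64(14.3)), (-39.0, np.float64(10.2)), (-35.8, np.float64(2.1)), (38.5, np.float64(9.2)), (42.2, np.float64(2.3))]
[(-56.0, np.float64(18.5)), (-51.8, np.float64(2.8)), (-44.2, np.float64(9.0)), (-42.2, np.float64(12.1)), (-39.0, np.float64(10.2)), (-35.5, np.float64(2.2)), (38.5, np.float64(6.1)), (42.2, np.float64(2.4))]
right edge -5 [(-74.8, np.float64(12.3)), (-71.5, np.float64(14.5)), (-64.2, np.float64(13.2)), (-60.5, np.float64(10.9))]
right edge 5 [(-74.8, np.float64(10.0)), (-71.5, np.float64(12.2)), (-64.2, np.float64(13.7)), (-60.5, np.float64(12.7)), (-58.2, np.float64(7.5))]
right edge 22 [(-76.8, np.float64(6.0)), (-74.8, np.float64(7.8)), (-71.2, np.float64(11.1)), (-64.2, np.float64(12.8)), (-60.5, np.float64(13.7)), (-58.2, np.float64(8.4))]
```

The plate edges are at x = ∓42.2 and y = -64.2, constant along each edge, so it is seated and square. I'll hand in.

```bash
python3 -c "
from plant import manip
print(manip.job_done())"
```

```text
the job is handed in; nothing more can be done
None
```

I handed the job in with the plate measured square and flush in the corner, and the gripper still holding the lever still at about 1.89 rad (target 1.90); the foot's force on the plate was not measured, and no verdict came back.

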